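# Fit the splined coupling on the gearbox shaft

## Task

On the repair bench, pick up the large six-sided coupling with teeth in its bore and push it down onto the toothed shaft that stands up from the gearbox, rocking it a little about the shaft if the teeth do not mesh at once. Push it fully home against the shoulder at the foot of the shaft with the gripper rather than letting it drop, then let go. Leave the small coupling and the plain round spacer where they are.

Things in the scene. Friction and masses are not known exactly. Their poses are not given: they have to be found in the camera images.
- coupling: Part to fit: loose steel sleeve, about 0.3 kg, upright, 45 mm tall, outside a hexagon 46 mm across flats (grip these), open at both ends. Origin: centre of underside, z up, x through the middle of a flat. Bore 38 mm across flats; six inward teeth 3.5 mm wide in its corners (30, 90.. deg from x), 25 mm between opposite tips, from 15 mm up to the top, with sloped feet from 6 mm up.
- shaft (a point): Centre of the 48 mm round shoulder, 65 mm above the bench, at the foot of the fixed upright shaft; z up. Core 20 mm thick to 30 mm up, then a cone to 8 mm thick at 46 mm. Six teeth, 32 mm over tips, 4 mm wide, at 0, 60.. deg from x, up to 26 mm. They mesh at equal yaw of coupling and shaft modulo 60 deg, play 12 deg and 2.5 mm. Under it: round housing 92 mm wide, top 55 mm high; square foot 120 mm.
- small_coupling: Bystander: a loose, smaller six-sided steel coupling, 30 mm across flats, 28 mm tall, too small for the shaft. Origin: centre of its underside, z up.
- spacer: Bystander: a loose plain round steel spacer ring, 54 mm outside diameter, smooth 26 mm bore, 30 mm tall. Origin: centre of its underside, z up.

How it is judged:
On the way, in this order (a step that is already met when the one before it is completed fails the run):
1. the coupling is lifted, in the gripper, to above the shoulder's height (height (world z) of coupling above 0.075 m and contact force between the fingers and coupling above 0.5 N), for 0.1 s.
2. the coupling is down on the shoulder, teeth meshed, with the gripper still on it (z of coupling in the frame of shaft below 0.006 m and horizontal distance between coupling and shaft below 0.01 m and contact force between the fingers and coupling above 0.3 N), for 0.04 s.
At the end, for the whole second after the job is handed in: The coupling sits on the shaft with its teeth meshed: its underside within 6 mm of the shoulder, its axis within 10 mm of the shaft's and within 10 degrees of upright, at rest and released; small coupling and spacer less than 20 mm from where they stood (z of coupling in the frame of shaft between -0.006 and 0.006 m and horizontal distance between coupling and shaft below 0.01 m and angle between coupling's own z axis and vertical below 0.175 rad and linear speed of coupling below 0.02 m/s); the robot touches nothing.
It fails at once if the small coupling is moved by 20 mm or more (distance of small_coupling from where it was at the start of the episode above 0.02 m).
It fails at once if the spacer is moved by 20 mm or more (distance of spacer from where it was at the start of the episode above 0.02 m).
It also fails if it takes over 40 s, if anything falls off the work surface, if the arm or the gripper's body presses on something with over 40 N, if the wrist force passes 120 N, or if a joint passes its speed limit or range.

## Robot

A 7-joint arm with a two-finger parallel gripper is mounted at the origin on the work surface. World frame = base frame: x ahead of the robot, y to its left, z up, the work surface at z = 0. Lengths are in m, angles in rad, forces in N, time in s.
With the tool pointing down it reaches from about 0.4 to 0.875 m from the base axis. Payload 19.3 kg.
Tool frame: the origin (TCP) lies between the finger pads; the fingertips stand 17 mm ahead of it and the grasp point (between the pads) lies 2 mm behind it (bot.tips_ahead is the z of the fingertips in the tool frame, in m); z points along the fingers, y is the direction in which the jaws open and shut (so a half turn about z gives the same grasp; the last joint's range is limited). The gripper opens to 85 mm and grips with 20 to 120 N. Pads are 22 mm wide; open, the fingers measure 114 mm over their backs; the gripper's body (76 mm by 85 mm) begins 54 mm behind the grasp point. The pads swing forward as they close: fully open they stand 13 mm farther back than shut.
Start: joints at [-1.234, 0.521, -0.036, 1.599, 0.021, 1.021, -0.113], TCP at [0.247, 0.574, 0.248] pointing down, gripper open.
Joint ranges: [-2.91, 2.91], [-0.3, 2.13], [-1.5, 1.42], [0.17, 2.43], [-1.26, 4.41], [0.16, 1.93], [-2.52, 2.52]. Speed limits (rad/s): [1.89, 1.89, 2.39, 2.39, 3.01, 3.01, 3.01].

## Interface

Orientations are given as [roll, pitch, yaw] about the fixed x, y, z axes, in that order (R = Rz(yaw) Ry(pitch) Rx(roll)).
In Python, from workcell import telemetry, cams, job, bot gives the robot as it stands.
- The arm moves only by the tool arm_command, never from a script. Its argument "deltas" is a list of rows, each a list of 7 numbers: the opening, from -1 (shut) to 1 (fully open), so that 0 is half open, then the shift along the tool's x, y, z normalised to -1 to 1, where 1 is 150 mm, then the turn, a rotation vector about the tool's x, y, z normalised to -1 to 1, where 1 is 45 degrees. In form: [[hand, tx, ty, tz, rx, ry, rz], ...]. A call has 1 to 8 rows; each row is the pose to reach, as a shift and turn from the pose commanded when the call began, along the tool's axes at that moment; what a row does not reach only later rows make up. A row lasts 1/8 s, in which the tool goes at most 62.5 mm and 10.7 degrees, less where a joint would pass 70% of its speed; a pose out of reach is approached as far as the arm can. A call with a number of a shift or a turn outside -1 to 1 is refused whole. A call with a gripper value outside its range is refused whole. The fingers move at their own pace and stop on an object; "newtons" is the grip in N (left out, the last holds). Time passes only in rows, so rows that repeat a pose let the fingers close. It gives the time, the measured TCP pose, the force and the opening at its end, in the units of the state.
- telemetry.observe(): the state, without advancing time (a new reading comes with each control period).
- cams.grab_frame(name): name is "side" or "top" or "wrist"; returns the picture (384x512x3 uint8, blue, green, red); there is no depth.
- cams.get_calibration(name): a dict with "fx", "fy", "cx", "cy" (pixels), "R" (3x3) and "t" (3): a world point X has camera coordinates R X + t. Camera axes: x right, y down, z forward; pixel columns grow to the right and rows downward; lengths in m; the calibration is good to about 2 mm. The wrist camera is an equidistant fisheye: a pixel r from the principal point sees the ray r / f radians off the axis. A picture is of the moment at which its call begins: read the wrist's pose just before it. get_calibration takes no time and is no camera call; for the wrist camera it gives the pose at the moment of the call.
- job.job_done(): hands the job in, once; it reports no verdict.
The state is a dict: "clock": time; "qpos": joint angles; "qd": joint speeds; "joint_efforts": joint torques, N m; "position": TCP position; "tool_rot": TCP orientation; "force": force on the tool from outside, world axes, zero at the start; "moment": the same for the moment, N m; "grip_width": finger opening in m.
Only numpy, scipy, OpenCV 4.12 (cv2) and the standard library are available. Lean on these libraries where they do the work, as an engineer would, in place of code of your own. Each camera call takes 0.05 s, during which the arm holds its last target.

## Working session

There is one attempt and no reset: what is moved stays moved. The work goes in short steps, Python scripts to look and compute and a tool call to move; the robot and the scene stay as the last step left them, time stands still between calls to the robot, and variables do not carry over. Pictures are saved under pics/ and viewed, and the job is handed in when it is done.

Besides the shell and the picture viewer there is one more tool, called after "Call:" as name(argument=value, ...) on one line, values as JSON. arm_command: Moves the arm, as the interface text tells. Its arguments: {"type":"object","properties":{"deltas":{"type":"array","items":{"type":"array","items":{"type":"number"}}},"newtons":{"type":"number"}},"required":["deltas"]}

```bash
mkdir -p pics; ls
python3 - <<'E'
from workcell import telemetry, cams, job, bot
import cv2
s=telemetry.observe()
print({k:s[k] for k in('clock','position','tool_rot','grip_width','force')},bot.tips_ahead)
for n in('side','top','wrist'):
    c=cams.get_calibration(n);print(n,c)
    cv2.imwrite(f'pics/{n}0.png',cams.grab_frame(n))
E
```

```text
pics
{'clock': 0.0, 'position': array([0.24719685, 0.57369991, 0.24771339]), 'tool_rot': array([-3.14046730e+00,  8.44749869e-05,  2.73480457e+00]), 'grip_width': 0.08501401173188392, 'force': array([-0.26886019, -0.72316619,  0.64784572])} 0.017
side {'fx': 415.3584240521288, 'fy': 415.3584240521288, 'cx': 255.92291824392612, 'cy': 187.6391554577157, 'R': array([[ 0.9791265 , -0.20301189, -0.00987264],
       [-0.1192542 , -0.53447219, -0.83673049],
       [ 0.16458959,  0.82044235, -0.54752591]]), 't': array([-0.54348532,  0.1043376 ,  0.70631756])}
top {'fx': 421.5385953993882, 'fy': 421.5385953993882, 'cx': 251.1539111279466, 'cy': 187.34692984634628, 'R': array([[ 0.02586688, -0.99896851,  0.03732049],
       [-0.99113604, -0.03049472, -0.12930358],
       [ 0.13030828, -0.03364501, -0.9909025 ]]), 't': array([-0.04412659,  0.53568288,  0.76271962])}
wrist {'fx': 297.3186396354542, 'fy': 297.3186396354542, 'cx': 251.53075244608053, 'cy': 192.8000843054462, 'R': array([[ 3.95618746e-01,  9.18414834e-01,  3.86093169e-05],
       [ 8.78025320e-01, -3.78232784e-01,  2.93277169e-01],
       [ 2.69364706e-01, -1.15992046e-01, -9.56027458e-01]]), 't': array([-0.62535526, -0.03654036,  0.37911816])}
```

View pics/side0.png

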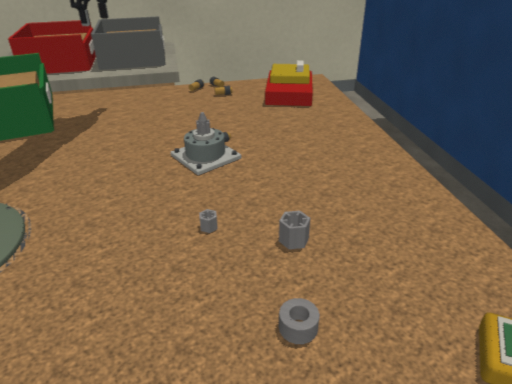

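View pics/top0.png

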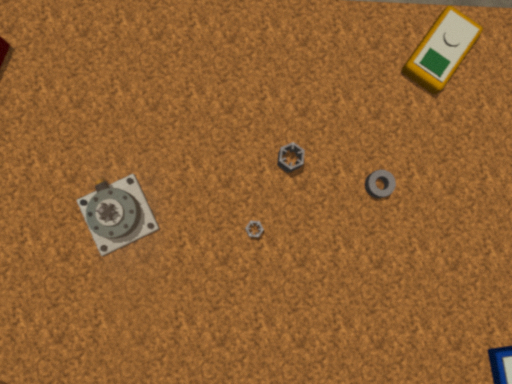

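View pics/wrist0.png

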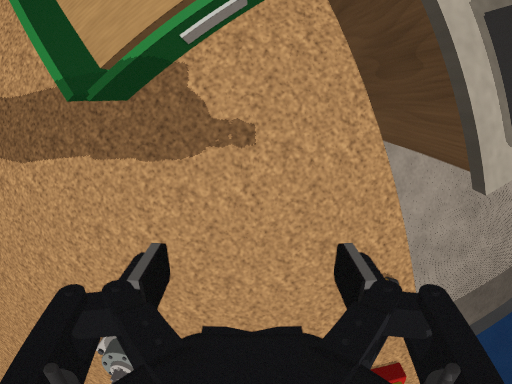

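The side view shows the shaft at about (203,120), the small coupling at (208,221), the large coupling at (294,230) and the spacer at (299,321). In the top view they are at (110,212), (254,229), (291,157) and (381,184). I'll enlarge those areas next.

Run:
```python
import cv2,numpy as np
t=cv2.imread('pics/top0.png');s=cv2.imread('pics/side0.png')
def c(im,x,y,w,k,n):
    cv2.imwrite(n,cv2.resize(im[y:y+w,x:x+w],None,fx=k,fy=k,interpolation=cv2.INTER_CUBIC))
def cc(im,x,y,w): return cv2.resize(im[y:y+w,x:x+w],(400,400),interpolation=cv2.INTER_CUBIC)
cv2.imwrite('pics/crop_t.png',np.hstack([cc(t,271,137,40),cc(t,70,170,100)]))
cv2.imwrite('pics/crop_s.png',np.hstack([cc(s,269,206,50),cc(s,165,95,80)]))
```

```text
(no output)
```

View pics/crop_t.png

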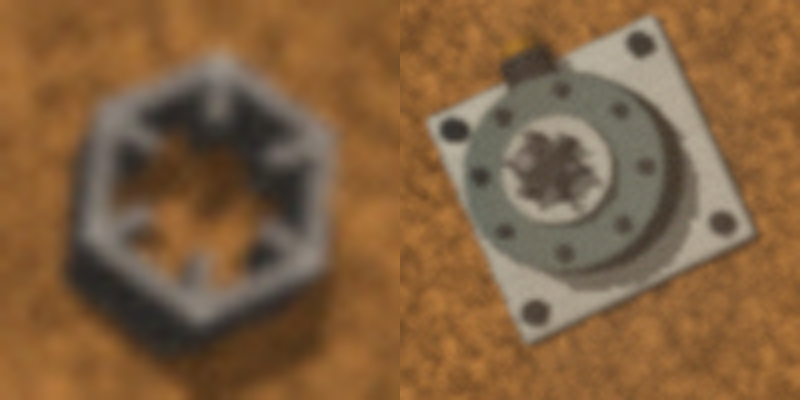

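View pics/crop_s.png

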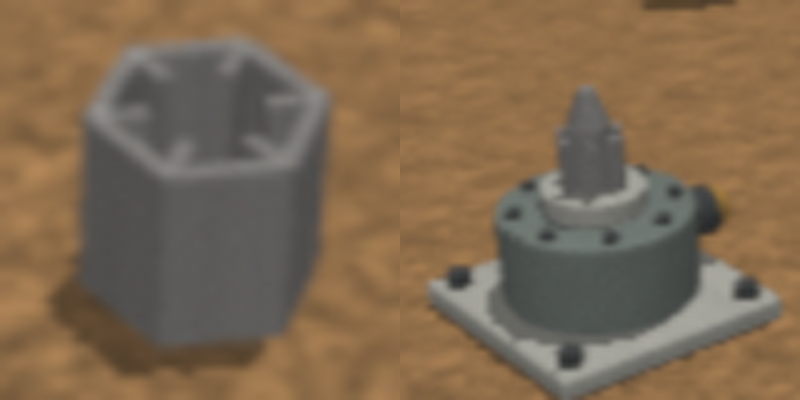

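```bash
cat > h.py <<'E'
import numpy as np,cv2
from scipy.optimize import least_squares
def proj(c,X):
    P=np.atleast_2d(X)@np.asarray(c['R']).T+c['t']
    return np.c_[c['fx']*P[:,0]/P[:,2]+c['cx'],c['fy']*P[:,1]/P[:,2]+c['cy']]
def back(c,uv,z):
    d=np.array([(uv[0]-c['cx'])/c['fx'],(uv[1]-c['cy'])/c['fy'],1.])
    R=np.asarray(c['R']);o=-R.T@c['t'];d=R.T@d
    return o+d*(z-o[2])/d[2]
E
python3 - <<'E'
from h import *
from workcell import cams
T=cams.get_calibration('top');S=cams.get_calibration('side')
un=lambda p,k,o:(np.array(p)+.5)/k-.5+o
tc=un([(222,60),(333,130),(322,255),(205,320),(95,235),(100,105)],10,[271,137])
sc=un([(132,50),(240,42),(325,95),(288,165),(165,175),(90,115)],8,[269,206])
for n,c,p in(('top',T,tc),('side',S,sc)):
    W=np.array([back(c,q,.045) for q in p]);m=W.mean(0);d=W-m
    r=np.hypot(d[:,0],d[:,1]);a=np.degrees(np.arctan2(d[:,1],d[:,0]))
    yaw=np.degrees(np.angle(np.sum(r*np.exp(6j*np.radians(a-30))))/6)
    print(n,m,r*1e3,a%60,'yaw',yaw)
for n,c,p in(('top',T,un((155,170),4,[70,170])),('side',S,un((193,192),5,[165,95]))):
    print('shoulder',n,p,back(c,p,.065))
sq=un([(252,15),(355,235),(128,342),(28,120)],4,[70,170])
W=np.array([back(T,q,.01) for q in sq]);print('foot',W,W.mean(0))
print(np.linalg.norm(np.roll(W,-1,0)-W,axis=1),np.degrees(np.arctan2(*(np.roll(W,-1,0)-W)[:,1::-1].T))%90)
for n,c,p in(('top',T,(381,184)),('top',T,(254,229)),('side',S,(299,310)),('side',S,(208,215))):
    print(n,back(c,p,.03))
t=cams.grab_frame('top');s=cams.grab_frame('side')
f=lambda i,x,y,w:cv2.resize(i[y:y+w,x:x+w],(400,400),interpolation=cv2.INTER_CUBIC)
cv2.imwrite('pics/shaft.png',cv2.convertScaleAbs(np.hstack([f(t,92,196,34),f(s,185,105,40)]),alpha=1.3))
E
```

```text
top [ 0.59984581 -0.1042344   0.045     ] [24.14638995 25.41062799 24.65767078 26.26890679 24.66178945 26.15795843] [56.63201435 56.20801257 58.11169758 57.49270121 55.46989764 56.20883199] yaw 26.68838030549081
side [ 0.599047   -0.10619847  0.045     ] [24.4361545  24.02828958 25.29912278 24.94056109 24.99848031 24.59069905] [54.33598288 56.55489619 56.06867663 55.36813966 54.23790271 54.77179649] yaw 25.220078246532665
shoulder top [108.375 212.125] [0.48036203 0.22610699 0.065     ]
shoulder side [203.2 133. ] [0.48014727 0.21408889 0.065     ]
foot [[0.56036755 0.20125378 0.01      ]
 [0.45541012 0.14584889 0.01      ]
 [0.40222512 0.24956036 0.01      ]
 [0.50604357 0.30439674 0.01      ]] [0.48101159 0.22526494 0.01      ]
[0.11868345 0.11655348 0.11741081 0.11657429] [27.82866311 27.14952393 27.84278728 27.77516079]
top [ 0.55169335 -0.27985253  0.03      ]
top [ 0.45852859 -0.03654461  0.03      ]
side [ 0.55578733 -0.27987326  0.03      ]
side [ 0.46024793 -0.04432489  0.03      ]
```

View pics/shaft.png

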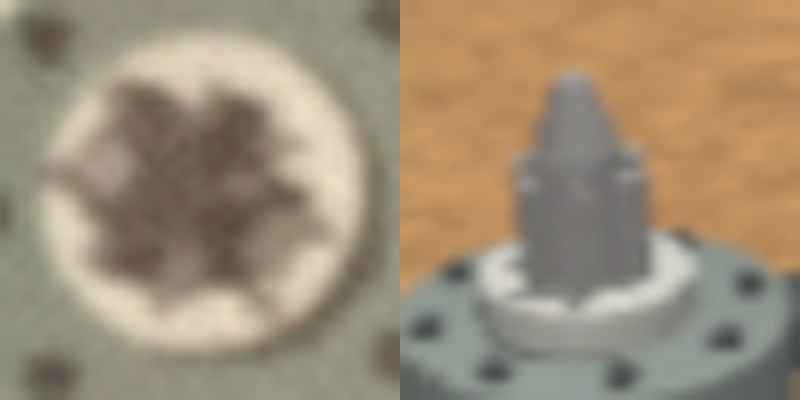

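```bash
cat >> h.py <<'E'
from scipy.spatial.transform import Rotation as Ro
def toolR(yawdeg): return Ro.from_euler('xyz',[np.pi,0,np.radians(yawdeg)])
def delta(s,p,yawdeg):
    R0=Ro.from_euler('xyz',s['tool_rot'])
    d=R0.inv().apply(np.array(p)-s['position'])/.15
    w=(R0.inv()*toolR(yawdeg)).as_rotvec()/(np.pi/4)
    print('delta',np.round(d,3),np.round(w,3))
def fproj(c,X):
    P=np.atleast_2d(X)@np.asarray(c['R']).T+c['t']
    th=np.arctan2(np.hypot(P[:,0],P[:,1]),P[:,2]);ph=np.arctan2(P[:,1],P[:,0])
    return np.c_[c['fx']*th*np.cos(ph)+c['cx'],c['fy']*th*np.sin(ph)+c['cy']]
def fback(c,uv,z):
    a=(uv[0]-c['cx'])/c['fx'];b=(uv[1]-c['cy'])/c['fy'];th=np.hypot(a,b)
    k=np.sin(th)/th if th>1e-9 else 1
    d=np.array([a*k,b*k,np.cos(th)]);R=np.asarray(c['R']);o=-R.T@c['t'];d=R.T@d
    return o+d*(z-o[2])/d[2]
E
python3 - <<'E'
from h import *
from workcell import cams,telemetry
s=telemetry.observe();c=cams.get_calibration('wrist')
R0=Ro.from_euler('xyz',s['tool_rot']).as_matrix()
C=-c['R'].T@c['t'];print('cam in tool',R0.T@(C-s['position']));M=c['R']@R0;print(M)
ct=R0.T@(C-s['position'])
# find TCP xy at z .25, yaw 120, putting shaft tip region at pixel (251,150)
for yaw in(120,):
    R1=toolR(yaw).as_matrix()
    p=np.array([.48,.225,.25])
    for i in range(5):
        cc=dict(c);cc['R']=M@R1.T;cc['t']=-cc['R']@(p+R1@ct)
        g=fback(cc,(251,150),.08);p[:2]+=np.array([.48,.225])-g[:2]
    print(p,fproj(cc,[[.48,.225,.065]]));delta(s,p,yaw)
E
```

```text
cam in tool [ 0.07630835  0.00047142 -0.12540731]
[[ 7.74506688e-05  9.99999461e-01 -1.03515237e-03]
 [-9.56055170e-01 -2.29445950e-04 -2.93186730e-01]
 [-2.93186810e-01  1.01237028e-03  9.56054637e-01]]
[0.49507046 0.19839926 0.25      ] [[251.0101371  147.82521003]]
delta [-2.508 -1.645 -0.012] [-0.001  0.     0.815]
```

Call:
arm_command(deltas=[[1,-0.4,-0.26,0,0,0,0],[1,-0.8,-0.52,0,0,0,0],[1,-1,-0.65,0,0,0,0],[1,-1,-0.65,0,0,0,0]])

```text
clock: 0.75
position: [0.3492, 0.4216, 0.2486]
tool_rot: [-3.141, 0.001, 2.729]
force: [-0.3, 0.4, 0.1]
grip_width: 0.0855
```

Call:
arm_command(deltas=[[1,-0.4,-0.26,0,0,0,0.2],[1,-0.8,-0.52,0,0,0,0.4],[1,-1,-0.65,0,0,0,0.6],[1,-1,-0.65,0,0,0,0.815],[1,-1,-0.65,0,0,0,0.815]])

```text
clock: 1.38
position: [0.4455, 0.2768, 0.2482]
tool_rot: [-3.142, -0.0, 2.096]
force: [-0.4, -0.1, -0.6]
grip_width: 0.0855
```

Run:
```python
from h import *
from workcell import telemetry
s=telemetry.observe();print(s['clock'],s['position'],s['tool_rot'],s['force']);delta(s,[.495,.198,.25],120)
```

```text
1.375 [0.44546573 0.27676405 0.24821993] [-3.14151284e+00 -9.22251280e-05  2.09588738e+00] [-0.40109437 -0.10026319 -0.55914264]
delta [-0.62   0.023 -0.012] [-0.    -0.     0.002]
```

Call:
arm_command(deltas=[[1,-0.35,0.02,0,0,0,0],[1,-0.62,0.02,0,0,0,0],[1,-0.62,0.02,0,0,0,0],[1,-0.62,0.02,0,0,0,0]])

```text
clock: 1.88
position: [0.4942, 0.1985, 0.2482]
tool_rot: [-3.141, -0.001, 2.099]
force: [-0.0, 0.7, 0.5]
grip_width: 0.0856
```

Run:
```python
from h import *
from workcell import telemetry,cams
import pickle
s=telemetry.observe();print(s['clock'],s['position'],s['tool_rot'])
c=cams.get_calibration('wrist');im=cams.grab_frame('wrist');cv2.imwrite('pics/w1.png',im);pickle.dump(c,open('c1.pkl','wb'))
cv2.imwrite('pics/w1c.png',cv2.resize(im[90:210,190:310],(600,600),interpolation=cv2.INTER_CUBIC))
print(fproj(c,[[.48,.225,.065]]))
```

```text
1.875 [0.49424527 0.19853937 0.24815747] [-3.14143992e+00 -5.73821046e-04  2.09897922e+00]
[[252.80407632 148.824257  ]]
```

View pics/w1c.png

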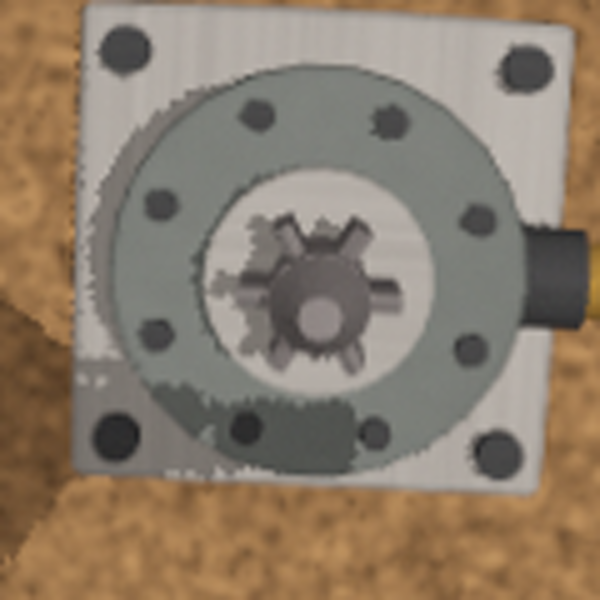

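Run:
```python
from h import *
import pickle
c=pickle.load(open('c1.pkl','rb'));un=lambda p:(np.array(p,float)+.5)/5-.5+[190,90]
ctr=fback(c,un((318.5,282.5)),.065);print('shoulder',ctr)
for e in((203,282),(434,282),(318,168),(318,397)):print(np.linalg.norm(fback(c,un(e),.065)-ctr)*1e3)
print('tip',fback(c,un((320,318)),.111))
W=np.array([fback(c,un(p),.091) for p in((402,292),(362,226),(285,222),(240,283),(277,367),(355,370))])
m=W.mean(0);d=W-m;a=np.degrees(np.arctan2(d[:,1],d[:,0]));print('teeth',m,np.hypot(*d[:,:2].T)*1e3,a,a%60)
yaw=np.degrees(np.angle(np.exp(6j*np.radians(a)).sum())/6);print(yaw)
im=cv2.imread('pics/w1c.png')
for y,col in((yaw,(0,255,0)),):
  for k in range(6):
    an=np.radians(y+60*k);u=np.array([np.cos(an),np.sin(an)]);v=np.array([-u[1],u[0]])
    q=[np.r_[ctr[:2]+u*r+v*w,z] for r,w,z in((10,2,91),(16,2,91),(16,-2,91),(10,-2,91)) for r,w,z in[(r*1e-3,w*1e-3,z*1e-3)]]
    P=(fproj(c,q)-[190,90]+.5)*5-.5
    cv2.polylines(im,[np.int32(P)],True,col,1)
cv2.imwrite('pics/ov1.png',im)
```

```text
shoulder [0.47898985 0.22775368 0.065     ]
24.148691958496336
24.171498186910846
24.026352665243266
24.552419744598854
tip [0.47895779 0.2277796  0.111     ]
teeth [0.47837361 0.22912983 0.091     ] [15.68696964 15.28743217 15.35891238 15.48417008 16.61768343 16.42352008] [  31.58205422   89.02910405  146.10997595 -157.47898994  -89.84505982
  -35.41156637] [31.58205422 29.02910405 26.10997595 22.52101006 30.15494018 24.58843363]
27.34022038167755
```

View pics/ov1.png

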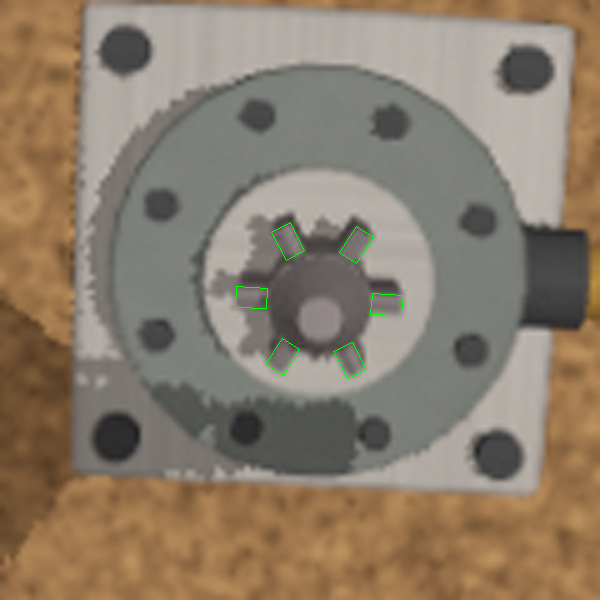

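The overlay fits: the shaft is at (0.479, 0.228) with yaw about 27.3°. Next I'll look at the coupling from above.

Run:
```python
from h import *
from workcell import telemetry
s=telemetry.observe();delta(s,[.614,-.135,.25],116.5)
```

```text
delta [-2.324 -0.431 -0.013] [-0.    -0.001  0.083]
```

Call:
arm_command(deltas=[[1,-0.35,-0.07,0,0,0,0],[1,-0.7,-0.14,0,0,0,0],[1,-1,-0.2,0,0,0,0],[1,-1,-0.2,0,0,0,0]])

```text
clock: 2.42
position: [0.5443, 0.0502, 0.2483]
tool_rot: [-3.141, 0.001, 2.093]
force: [-1.3, 1.0, -0.5]
grip_width: 0.0855
```

Call:
arm_command(deltas=[[1,-0.35,-0.07,0,0,0,0.04],[1,-0.7,-0.14,0,0,0,0.083],[1,-1,-0.2,0,0,0,0.083],[1,-1,-0.2,0,0,0,0.083]])

```text
clock: 2.92
position: [0.5933, -0.0941, 0.248]
tool_rot: [-3.141, 0.001, 2.029]
force: [-0.3, 0.9, 0.3]
grip_width: 0.0855
```

Call:
arm_command(deltas=[[1,-0.32,-0.03,0,0,0,0],[1,-0.32,-0.03,0,0,0,0],[1,-0.32,-0.03,0,0,0,0]])

```text
clock: 3.3
position: [0.6102, -0.1353, 0.248]
tool_rot: [3.142, -0.001, 2.032]
force: [-0.4, -0.0, 1.4]
grip_width: 0.085
```

Run:
```python
from h import *
from workcell import telemetry,cams
import pickle
s=telemetry.observe();print(s['clock'],s['position'],s['tool_rot'])
c=cams.get_calibration('wrist');im=cams.grab_frame('wrist');cv2.imwrite('pics/w2.png',im);pickle.dump(c,open('c2.pkl','wb'))
cv2.imwrite('pics/w2c.png',cv2.resize(im[100:180,210:290],(640,640)[:2],interpolation=cv2.INTER_CUBIC)[:600])
print(fproj(c,[[.5995,-.105,.045]]))
```

```text
3.3 [ 0.61021012 -0.13530704  0.24802618] [ 3.14157475e+00 -1.18145132e-03  2.03226695e+00]
[[255.34465371 144.64519225]]
```

View pics/w2c.png

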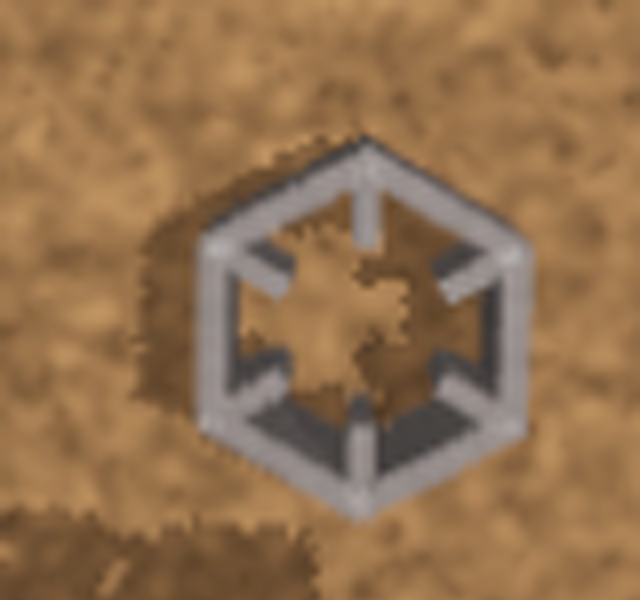

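Run:
```python
from h import *
import pickle
from workcell import telemetry
c=pickle.load(open('c2.pkl','rb'));un=lambda p:(np.array(p,float)+.5)/8-.5+[210,100]
W=np.array([fback(c,un(p),.045) for p in((367,148),(530,242),(522,430),(358,518),(200,425),(207,238))])
m=W.mean(0);d=W-m;a=np.degrees(np.arctan2(d[:,1],d[:,0]));print(m,np.hypot(*d[:,:2].T)*1e3,a%60)
yaw=np.degrees(np.angle(np.exp(6j*np.radians(a-30)).sum())/6);print(yaw)
s=telemetry.observe()
delta(s,[*m[:2],.10],yaw%60+90)
```

```text
[ 0.59755577 -0.10178233  0.045     ] [25.88393039 26.2900644  25.88890578 26.11763241 26.20936582 25.49420447] [55.67136083 56.06299001 55.14105062 54.70241109 55.63287284 54.56648382]
25.296213119748707
delta [0.236 0.024 0.988] [ 0.    -0.001  0.026]
```

Call:
arm_command(deltas=[[1,0.236,0.024,0.3,0,0,0.026],[1,0.236,0.024,0.65,0,0,0.026],[1,0.236,0.024,0.988,0,0,0.026],[1,0.236,0.024,0.988,0,0,0.026],[1,0.236,0.024,0.988,0,0,0.026]])

```text
clock: 3.98
position: [0.5985, -0.1038, 0.102]
tool_rot: [3.14, 0.001, 2.01]
force: [1.3, -0.4, 1.9]
grip_width: 0.0855
```

Run:
```python
from h import *
from workcell import telemetry,cams
s=telemetry.observe();print(s['clock'],s['position'],s['tool_rot'],s['force'])
im=cams.grab_frame('wrist');cv2.imwrite('pics/w3.png',im)
delta(s,[.5976,-.1018,.026],115.3)
```

```text
3.975 [ 0.59854368 -0.10382947  0.10199633] [3.14001696e+00 7.68005584e-04 2.00979833e+00] [ 1.2781985  -0.39511028  1.90769308]
delta [ 0.015 -0.001  0.507] [ 0.002  0.001 -0.003]
```

View pics/w3.png

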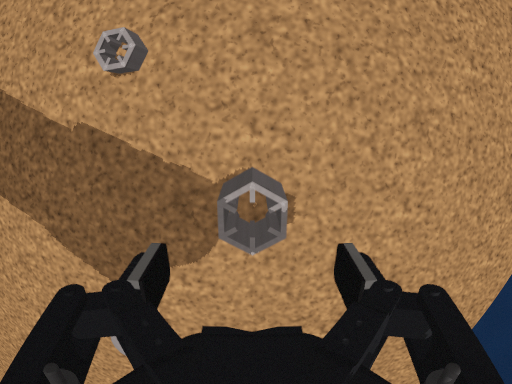

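The coupling is centred between the pads at about column 252, so I'll descend and grip.

Call:
arm_command(deltas=[[1,0.015,0,0.2,0,0,0],[1,0.015,0,0.4,0,0,0],[1,0.015,0,0.5,0,0,0],[1,0.015,0,0.5,0,0,0],[-0.5,0.015,0,0.5,0,0,0],[-1,0.015,0,0.5,0,0,0],[-1,0.015,0,0.5,0,0,0],[-1,0.015,0,0.5,0,0,0]], newtons=60)

```text
clock: 5.03
position: [0.5973, -0.1023, 0.0263]
tool_rot: [3.14, 0.001, 2.009]
force: [-1.1, 1.7, 11.1]
grip_width: 0.0452
```

Call:
arm_command(deltas=[[-1,0,0,0,0,0,0],[-1,0,0,0,0,0,0],[-1,0,0,0,0,0,0],[-1,0,0,0,0,0,0]])

```text
clock: 5.52
position: [0.5973, -0.1023, 0.0263]
tool_rot: [3.14, 0.001, 2.009]
force: [-2.4, 0.9, 11.5]
grip_width: 0.0453
```

Run:
```python
from h import *
from workcell import telemetry,cams
s=telemetry.observe();print(s['clock'],s['position'],s['tool_rot'],s['force'],s['grip_width'])
im=cams.grab_frame('wrist');cv2.imwrite('pics/w4.png',im)
```

```text
5.525 [ 0.59733449 -0.10233503  0.02627033] [3.14026567e+00 6.51930548e-04 2.00905875e+00] [-2.39579211  0.90458397 11.50171483] 0.04533902800625676
```

View pics/w4.png

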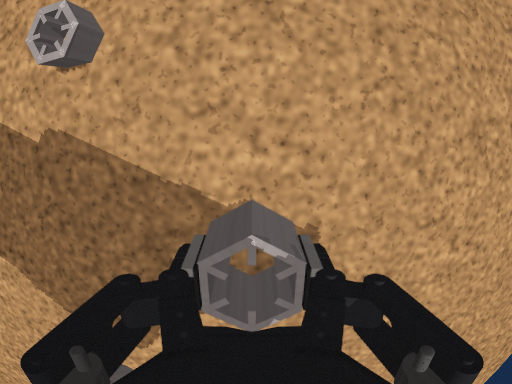

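Gripped squarely, with a width of 45.3 mm. Now lifting.

Call:
arm_command(deltas=[[-1,0,0,-0.2,0,0,0],[-1,0,0,-0.5,0,0,0],[-1,0,0,-0.8,0,0,0],[-1,0,0,-1,0,0,0],[-1,0,0,-1,0,0,0],[-1,0,0,-1,0,0,0]])

```text
clock: 6.32
position: [0.5962, -0.1021, 0.1744]
tool_rot: [-3.141, -0.001, 2.009]
force: [-0.5, -0.1, -3.1]
grip_width: 0.0452
```

Run:
```python
from h import *
from workcell import telemetry,cams
import pickle
s=telemetry.observe();print(s['clock'],s['position'],s['tool_rot'],s['force'],s['grip_width'])
c=cams.get_calibration('wrist');im=cams.grab_frame('wrist');cv2.imwrite('pics/w5.png',im);pickle.dump((c,s),open('c5.pkl','wb'))
cv2.imwrite('pics/w5c.png',cv2.resize(im[180:340,170:330],(600,600),interpolation=cv2.INTER_CUBIC))
delta(s,[.479,.228,.18],117.3)
```

```text
6.325 [ 0.59623259 -0.10207167  0.17437915] [-3.14077326e+00 -6.23446583e-04  2.00918246e+00] [-0.50682885 -0.06823222 -3.09318591] 0.04515550460363461
delta [ 2.324  0.226 -0.036] [-0.001 -0.001 -0.048]
```

View pics/w5c.png

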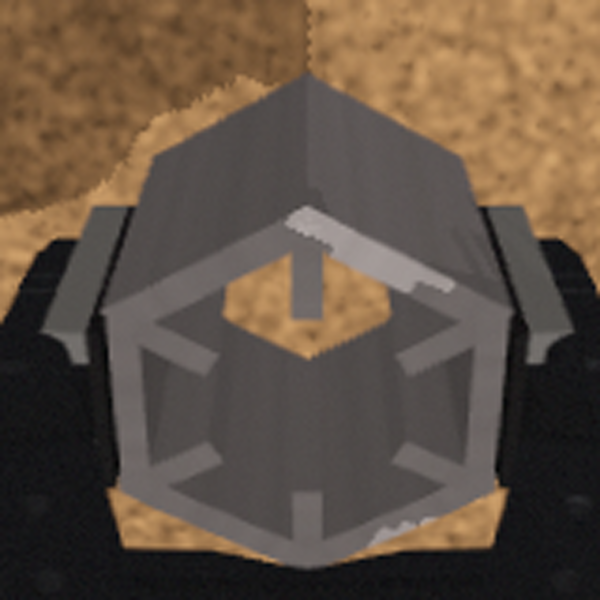

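Run:
```python
from h import *
import pickle
c,s=pickle.load(open('c5.pkl','rb'));un=lambda p:(np.array(p,float)+.5)/3.75-.5+[170,180]
R0=Ro.from_euler('xyz',s['tool_rot'])
def show(C,z):
    W=np.array([fback(c,un(p),z) for p in C]);m=W.mean(0);d=W-m
    a=np.degrees(np.arctan2(d[:,1],d[:,0]))
    print(z,m,np.hypot(*d[:,:2].T)*1e3,np.degrees(np.angle(np.exp(6j*np.radians(a-30)).sum())/6),'tool',R0.inv().apply(m-s['position'])*1e3)
top=((308,208),(512,312),(495,487),(308,568),(117,490),(102,310))
for z in(.190,.193,.196): show(top,z)
for z in(.145,.148,.151):print('bottom corner',R0.inv().apply(fback(c,un((308,74)),z)-s['position'])*1e3)
```

```text
0.19 [ 0.59661229 -0.10402954  0.19      ] [26.60827386 26.92403729 26.98930402 26.58474952 27.50557401 27.01923268] 25.159723151524634 tool [ -1.92417025  -0.50008417 -15.62165118]
0.193 [ 0.5957077  -0.10209626  0.193     ] [25.88149499 26.18863365 26.25211769 25.8586132  26.75428627 26.28122887] 25.159723151524613 tool [  0.21214829  -0.50094878 -18.62032018]
0.196 [ 0.59480312 -0.10016297  0.196     ] [25.15471612 25.45323001 25.51493136 25.13247687 26.00299852 25.54322506] 25.159723151524627 tool [  2.34846682  -0.50181339 -21.61898918]
bottom corner [25.1329039  -0.33216373 29.39510373]
bottom corner [26.12408709 -0.33603061 26.39572325]
bottom corner [27.11527028 -0.3398975  23.39634278]
```

Call:
arm_command(deltas=[[-1,0.25,0.025,-0.036,0,0,0],[-1,0.55,0.055,-0.036,0,0,0],[-1,0.8,0.08,-0.036,0,0,0],[-1,1,0.1,-0.036,0,0,0],[-1,1,0.1,-0.036,0,0,0]])

```text
clock: 7.0
position: [0.5456, 0.0422, 0.1794]
tool_rot: [-3.14, -0.001, 2.012]
force: [-0.3, 0.1, -3.3]
grip_width: 0.045
```

Call:
arm_command(deltas=[[-1,0.25,0.025,0,0,0,0],[-1,0.55,0.055,0,0,0,-0.02],[-1,0.8,0.08,0,0,0,-0.048],[-1,1,0.1,0,0,0,-0.048],[-1,1,0.1,0,0,0,-0.048]])

```text
clock: 7.62
position: [0.4959, 0.1835, 0.1797]
tool_rot: [-3.14, -0.0, 2.049]
force: [0.4, -1.6, -2.7]
grip_width: 0.0454
```

Run:
```python
from h import *
from workcell import telemetry
s=telemetry.observe();print(s['clock'],s['position'],s['tool_rot'],s['force'],s['grip_width'])
delta(s,[.479,.228,.18],117.3)
```

```text
7.625 [0.49586956 0.18354792 0.17969456] [-3.14035816e+00 -3.55352685e-04  2.04946596e+00] [ 0.40984723 -1.57078748 -2.67597207] 0.04541609906320003
delta [ 0.315  0.037 -0.002] [-0.002 -0.     0.003]
```

Call:
arm_command(deltas=[[-1,0.2,0.02,0,0,0,0],[-1,0.315,0.037,0,0,0,0],[-1,0.315,0.037,0,0,0,0],[-1,0.315,0.037,0,0,0,0]])

```text
clock: 8.12
position: [0.4803, 0.2256, 0.1804]
tool_rot: [-3.141, 0.001, 2.046]
force: [-0.1, -1.1, -3.3]
grip_width: 0.0449
```

Run:
```python
from h import *
from workcell import telemetry,cams
import pickle
s=telemetry.observe();print(s['clock'],s['position'],s['tool_rot'],s['force'],s['grip_width'])
c=cams.get_calibration('wrist');im=cams.grab_frame('wrist');pickle.dump((c,s),open('c6.pkl','wb'))
sd=cams.grab_frame('side')
cv2.imwrite('pics/w6c.png',np.hstack([cv2.resize(im[180:340,170:330],(400,400),interpolation=cv2.INTER_CUBIC),cv2.resize(sd[60:180,145:265],(400,400),interpolation=cv2.INTER_CUBIC)]))
delta(s,[.479,.228,.18],117.3)
```

```text
8.125 [0.48026728 0.2255588  0.18037103] [-3.14132489e+00  5.96896279e-04  2.04574660e+00] [-0.14502223 -1.05860323 -3.29531985] 0.044943692640451435
delta [ 0.018 -0.     0.002] [-0.     0.001 -0.002]
```

View pics/w6c.png

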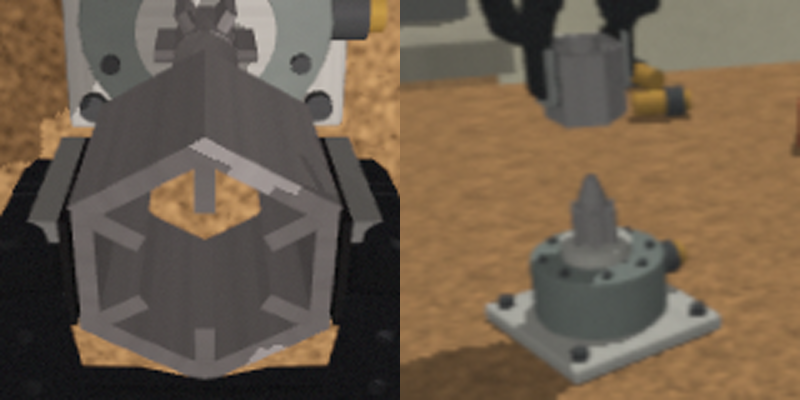

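Call:
arm_command(deltas=[[-1,0.018,0,0.1,0,0,0],[-1,0.018,0,0.2,0,0,0],[-1,0.018,0,0.3,0,0,0],[-1,0.018,0,0.4,0,0,0],[-1,0.018,0,0.4,0,0,0],[-1,0.018,0,0.4,0,0,0]])

```text
clock: 8.98
position: [0.4788, 0.229, 0.1207]
tool_rot: [3.141, 0.0, 2.047]
force: [-1.0, 0.2, -2.6]
grip_width: 0.0455
```

Run:
```python
from h import *
from workcell import telemetry,cams
s=telemetry.observe();print(s['clock'],s['position'],s['tool_rot'],s['force'],s['moment'],s['grip_width'])
im=cams.grab_frame('wrist')
sd=cams.grab_frame('side')
cv2.imwrite('pics/w7c.png',np.hstack([cv2.resize(im[180:340,170:330],(400,400),interpolation=cv2.INTER_CUBIC),cv2.resize(sd[60:180,145:265],(400,400),interpolation=cv2.INTER_CUBIC)]))
delta(s,[.479,.228,.0913],117.3)
```

```text
8.975 [0.47880782 0.22901319 0.12067863] [3.14137497e+00 6.95270479e-05 2.04655960e+00] [-1.01022709  0.15610657 -2.64716201] [-0.02746105 -0.01324009  0.00745879] 0.04548401875364705
delta [-0.007 -0.002  0.196] [ 0.     0.    -0.001]
```

View pics/w7c.png

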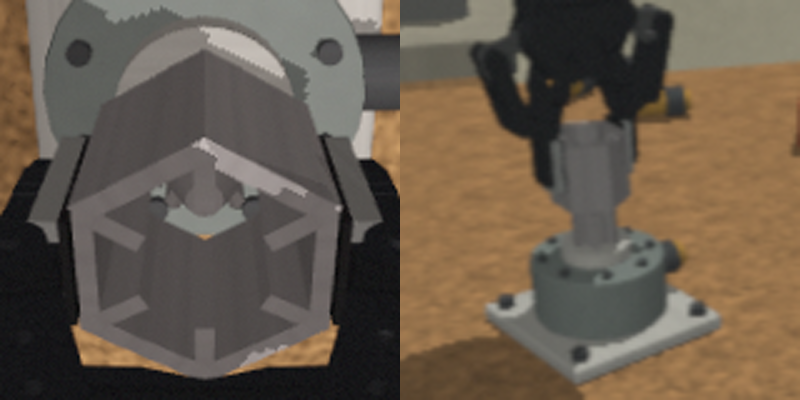

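The cone tip is centred inside the bore and the contact force is negligible. I'll push down gradually.

Call:
arm_command(deltas=[[-1,-0.007,0,0.03,0,0,0],[-1,-0.007,0,0.06,0,0,0],[-1,-0.007,0,0.08,0,0,0],[-1,-0.007,0,0.1,0,0,0],[-1,-0.007,0,0.1,0,0,0]])

```text
clock: 9.7
position: [0.479, 0.228, 0.1053]
tool_rot: [-3.141, 0.0, 2.047]
force: [-0.1, -0.1, -2.1]
grip_width: 0.0453
```

Call:
arm_command(deltas=[[-1,0,0,0.02,0,0,0],[-1,0,0,0.04,0,0,0],[-1,0,0,0.06,0,0,0],[-1,0,0,0.08,0,0,0],[-1,0,0,0.08,0,0,0]])

```text
clock: 10.32
position: [0.479, 0.228, 0.0932]
tool_rot: [-3.141, 0.0, 2.047]
force: [-0.0, -0.4, -3.4]
grip_width: 0.0454
```

Meshed without resistance and about 2 mm from home. Pressing onto the shoulder.

Call:
arm_command(deltas=[[-1,0,0,0.01,0,0,0],[-1,0,0,0.015,0,0,0],[-1,0,0,0.02,0,0,0],[-1,0,0,0.02,0,0,0]])

```text
clock: 10.82
position: [0.4791, 0.2281, 0.0913]
tool_rot: [3.141, -0.0, 2.047]
force: [-4.8, -2.5, 16.3]
grip_width: 0.0451
```

Call:
arm_command(deltas=[[-1,0,0,0.01,0,0,0],[-1,0,0,0.01,0,0,0],[-1,0,0,0.01,0,0,0]])

```text
clock: 11.2
position: [0.4791, 0.2282, 0.0911]
tool_rot: [3.141, -0.001, 2.047]
force: [-14.6, -6.1, 51.9]
grip_width: 0.0452
```

Run:
```python
from h import *
from workcell import telemetry,cams
s=telemetry.observe();print(s['clock'],s['position'],s['force'],s['moment'],s['grip_width'])
im=cams.grab_frame('wrist')
sd=cams.grab_frame('side')
cv2.imwrite('pics/w8c.png',np.hstack([cv2.resize(im[180:340,170:330],(400,400),interpolation=cv2.INTER_CUBIC),cv2.resize(sd[60:180,145:265],(400,400),interpolation=cv2.INTER_CUBIC)]))
```

```text
11.2 [0.47911965 0.22816838 0.09112542] [-14.62664148  -6.12736537  51.8949379 ] [-1.4669197   3.43211932  0.01603856] 0.04520291833427319
```

View pics/w8c.png

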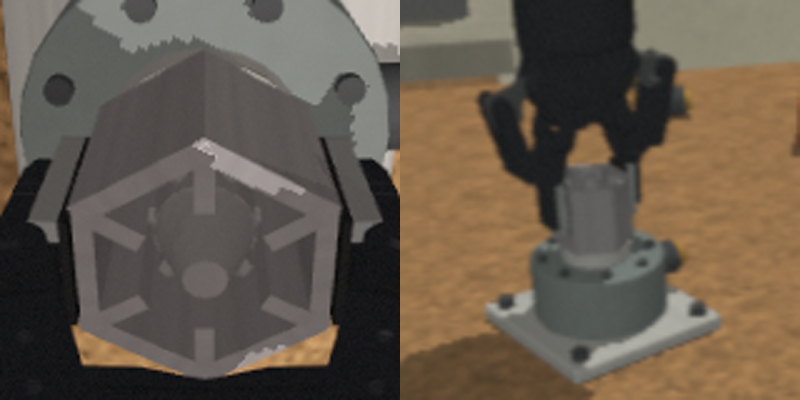

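The coupling is seated on the shoulder, with 52 N of reaction and no further travel. The shaft shows through the bore with the teeth interleaved. I'll ease the load, open and retreat.

Call:
arm_command(deltas=[[-1,0,0,-0.01,0,0,0],[-1,0,0,-0.01,0,0,0],[1,0,0,-0.01,0,0,0],[1,0,0,-0.01,0,0,0],[1,0,0,-0.01,0,0,0],[1,0,0,-0.01,0,0,0],[1,0,0,-0.01,0,0,0]])

```text
clock: 12.18
position: [0.4791, 0.2281, 0.0904]
tool_rot: [-3.142, 0.0, 2.047]
force: [0.0, -0.3, 0.6]
grip_width: 0.0856
```

Call:
arm_command(deltas=[[1,0,0,-0.1,0,0,0],[1,0,0,-0.3,0,0,0],[1,0,0,-0.6,0,0,0],[1,0,0,-0.9,0,0,0],[1,0,0,-0.9,0,0,0],[1,0,0,-0.9,0,0,0],[1,0,0,-0.9,0,0,0]])

```text
clock: 13.05
position: [0.4787, 0.2279, 0.2249]
tool_rot: [-3.14, 0.0, 2.047]
force: [0.3, 0.8, -0.7]
grip_width: 0.0853
```

Run:
```python
from h import *
from workcell import telemetry,cams
import pickle
s=telemetry.observe();print(s['clock'],s['position'],s['force'],s['grip_width'])
c=cams.get_calibration('wrist');pickle.dump(c,open('c9.pkl','wb'))
im=cams.grab_frame('wrist');sd=cams.grab_frame('side');cv2.imwrite('pics/side9.png',sd)
cv2.imwrite('pics/w9c.png',np.hstack([cv2.resize(im[140:300,170:330],(400,400),interpolation=cv2.INTER_CUBIC),cv2.resize(sd[60:180,145:265],(400,400),interpolation=cv2.INTER_CUBIC)]))
a=cv2.imread('pics/side0.png')
print('bystander diff',cv2.absdiff(a,sd)[205:345,195:240].max(),cv2.absdiff(a,sd)[295:345,270:330].max())
```

```text
13.05 [0.47868594 0.22786344 0.22486525] [ 0.25435383  0.78800183 -0.68675203] 0.08534925371535053
bystander diff 5 5
```

View pics/w9c.png

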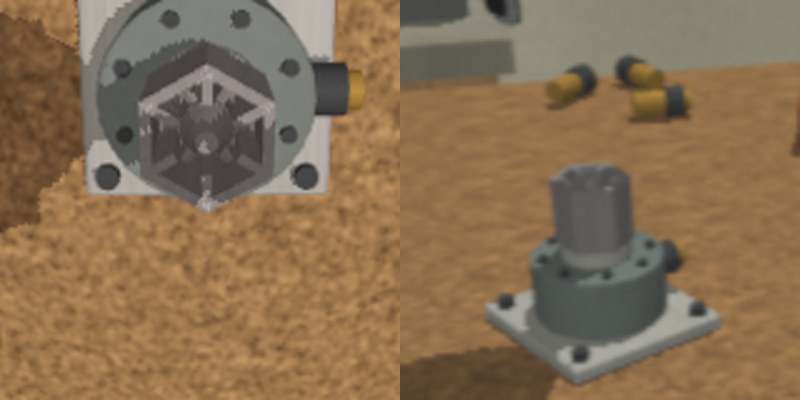

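View pics/side9.png

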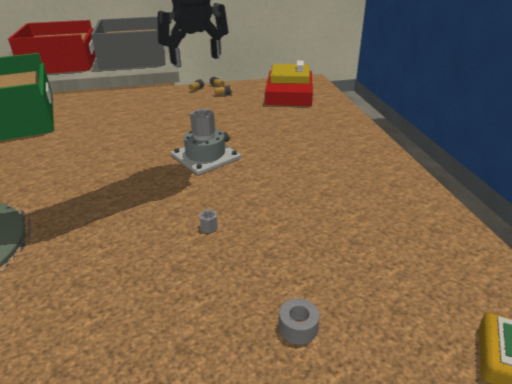

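The coupling stands upright on the shoulder at about (203,125) in the side view. The gripper is clear, and the bystanders at (208,221) and (299,321) have not moved.

```bash
python3 -c "
from workcell import job
print(job.job_done())"
```

```text
the job is handed in; nothing more can be done
None
```

The coupling is on the shaft with its teeth meshed, pushed home against the shoulder and released. I handed the job in at about 13 s, and no verdict is reported.

- **Fit:** I gripped the coupling across its flats and lined it up with the shaft at (0.479, 0.228) m, with yaw matched to about 27°. The teeth meshed without rocking.
- **Seating:** The last push took 52 N and moved it only 0.2 mm further. The gripper stopped at 91.1 mm, against 91.3 mm expected for full seating.
- **Last checks:** After release, the side and wrist pictures show the coupling upright on the shoulder and the gripper clear above it, with wrist force near 1 N. The small coupling and spacer look the same in the side view before and after. No check failed or disagreed at the end.
- **Early disagreement:** The first side-view estimate of the shaft position was about 12 mm off the top view. I used the close wrist view instead, which agreed with the top view to about 2 mm.

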